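# Put the weekly pill box away under the shelf

### The job

Put the blue weekly pill box away: slide it lengthwise, lids up, under the clear desk shelf into the one empty bay, the one with the blue floor liner, until it is fully home against the white strip at the back. Leave the other pill boxes, the jar on the shelf and everything else on the desk where they are.

Things in the scene. Friction and masses are not known exactly. Their poses are not given: they have to be found in the camera images.
- blue_box: Weekly pill box to put away: blue tray, seven light blue lids in a row; closed rigid block 150 long (x) x 56 wide (y) x 34 mm high, about 0.2 kg. Starts flat, lids up, on the desk left or right in front of the shelf. Origin: centre of its underside; z up. Both ends are alike: either may go in first. Can be gripped across its width.
- liner: Blue liner (no thickness to feel) on the floor of the empty one of the three bays. Origin: on the desk, where the middle of the blue box's underside is when fully home; x points into the bay, z up. Bay 70 mm wide; its rails run from x = -69 to 75 mm; the board's front edge is at x = -89, the stop at x = 75 mm. A box fully home has its near end 14 mm in behind the board's front edge.
- shelf: Fixed clear shelf, 242 mm wide, over 3 bays (middles at y = -78, 0, 78 mm). Origin: on the desk below the middle of the board's front edge; x points into the bays. Board: x = 0 to 130, underside 105, top 117 mm up. White rails beside the bays 40 high, 8 thick, x = 20 to 164; thin posts on the outer rails; stop strip 30 high, face at x = 164 mm.
- orange_box: Orange pill box of the same size, already home in one bay; leave it. Origin: centre of underside.
- green_box: Green pill box of the same size, already home in one bay; leave it. Origin: centre of underside.
- phone: Black cordless phone lying flat, 155 x 48 x 24 mm, on the other side from the blue box; leave it. Origin: centre of underside, x along its length.
- amber: Amber glass jar, 44 mm across, 75 mm tall, standing on top of the shelf board; leave it. Origin: centre of its foot.
- mug: Blue mug, 82 mm across, 92 mm tall, on the left; leave it. Origin: centre of its foot.
- pliers: Red-handled pliers, about 145 x 50 x 12 mm, lying on the right; leave them. Origin: on the desk, at the middle.
- tablets: White tablet jar with a blue cap, 56 mm across, 95 mm tall, on the left; leave it. Origin: centre of its foot.
- driver: Screwdriver lying on the right; leave it. Origin: on the desk under its middle.
Mind the look-alikes: they are no part of the job. What is meant by the blue_box is not yellow, and is the smaller of those in its own colour.

How it is judged:
At the end, for the whole second after the job is handed in: The blue box rests flat, lids up, in the blue-lined bay: within 8 mm of fully home, 10 mm of the bay's middle line and 7 degrees of its direction (either end first), at rest. The other two boxes are within 15 mm, all other loose things within 30 mm, of where they began (x of blue_box in the frame of liner between -0.008 and 0.008 m and y of blue_box in the frame of liner between -0.01 and 0.01 m and z of blue_box in the frame of liner between -0.005 and 0.005 m and angle between the x axis of blue_box and the x axis of liner, either way round below 0.12 rad and angle between blue_box's own z axis and vertical below 0.08 rad and linear speed of blue_box below 0.01 m/s and distance of each of orange_box, green_box from where it was at the start of the episode below 0.015 m and distance of each of phone, amber, mug, pliers, tablets, driver from where it was at the start of the episode below 0.03 m); the robot touches nothing.
It fails at once if the orange or green pill box is shifted by more than 20 mm (distance of any of orange_box, green_box from where it was at the start of the episode above 0.02 m).
It fails at once if another loose thing on the desk or shelf is shifted by more than 40 mm (distance of any of phone, amber, mug, pliers, tablets, driver from where it was at the start of the episode above 0.04 m).
It also fails if it takes over 67 s, if anything falls off the work surface, if the arm or the gripper's body presses on something with over 40 N, if the wrist force passes 120 N, or if a joint passes its speed limit or range.

### The arm

A 7-joint arm with a two-finger parallel gripper is mounted at the origin on the work surface. World frame = base frame: x ahead of the robot, y to its left, z up, the work surface at z = 0. Lengths are in m, angles in rad, forces in N, time in s.
With the tool pointing down it reaches from about 0.35 to 0.9 m from the base axis. Payload 8.1 kg.
Tool frame: the origin (TCP) lies between the finger pads; the fingertips stand robot.nose_length ahead of it and the grasp point (between the pads) lies 3 mm ahead of it (robot.nose_length is the distance from the TCP to the fingertips, in m); z points along the fingers, y is the line along which they close (so a half turn about z gives the same grasp; the last joint's range is limited). The gripper opens to 92 mm and grips with 3 to 60 N. Pads are 19 mm wide; open, the fingers measure 130 mm over their backs; the gripper's body (75 mm by 190 mm) begins 47 mm behind the grasp point.
Start: joints at [1.16, 0.434, 0.025, 1.573, -0.012, 1.134, -0.075], TCP at [0.189, -0.596, 0.249] pointing down, gripper open.
Joint ranges: [-2.62, 2.62], [-0.44, 2.09], [-1.27, 1.32], [0.08, 2.57], [-1.32, 4.46], [0.12, 2], [-2.74, 2.74]. Speed limits (rad/s): [2.22, 2.22, 3.01, 3.01, 3.14, 3.14, 3.14].

### API

Orientations are given as a unit quaternion [x, y, z, w].
In Python, from bench import robot gives the robot as it stands.
- The arm moves only by the tool play_rows, never from a script. Its argument "plan" is a list of rows, each a list of 3 entries, a list of its own where there are three numbers: the shift along the world's x, y, z in m, then the turn, a rotation vector about the world's x, y, z in degrees, then the opening, from 0 (shut) to 1 (fully open). A call has 1 to 5 rows; each row shifts and turns the commanded pose from where the row before left it; what a row does not reach is not made up. A row lasts 1/12 s, in which the tool goes at most 41.7 mm and 7.16 degrees, less where a joint would pass 70% of its speed; a pose out of reach is approached as far as the arm can. A call with a gripper value outside its range is refused whole. The fingers move at their own pace and stop on an object; "squeeze" is the grip in N (left out, the last holds). Time passes only in rows, so rows that do not move let the fingers close. It gives the time, the measured TCP pose, the force, the opening and the grip force at its end, in the units of the state.
- robot.get_obs(): the state, without advancing time (a new reading comes with each control period).
- robot.snapshot(name): name is "scene" or "top" or "wrist"; returns a dict with "image" (420x560x3 uint8, red, green, blue), "fx", "fy", "cx", "cy" (pixels), "xyz" and "rotation" of the camera in the world. Camera axes: x right, y up, looking along -z (the intrinsics and any distortion apply to the point x, -y, -z); pixel columns grow to the right and rows downward; lengths in m; the calibration is good to about 2 mm. A picture is of the moment at which its call begins. There is no depth.
- robot.close_job(): hands the job in; it is judged then, once.
The state is a dict: "t": time; "qpos": joint angles; "joint_velocities": joint speeds; "joint_torque": joint torques, N m; "eef_pos": TCP position; "eef_rot": TCP orientation; "force": force on the tool from outside, world axes, zero at the start; "torque": the same for the moment, N m; "opening": finger opening in m; "grip_force": force on a finger pad.
Only numpy, scipy, OpenCV 4.12 (cv2) and the standard library are available. Lean on these libraries where they do the work, as an engineer would, in place of code of your own. Each camera call takes 0.05 s, during which the arm holds its last target. There are 200 camera calls.

## Working session

There is one attempt and no reset: what is moved stays moved. The work goes in short steps, Python scripts to look and compute and a tool call to move; the robot and the scene stay as the last step left them, time stands still between calls to the robot, and variables do not carry over. Pictures are saved under pics/ and viewed, at most 10 in all, crops included, and the job is handed in when it is done.

Besides the shell and the picture viewer there is one more tool, called after "Request:" by a JSON object that holds its "fn" and its "kwargs". play_rows: Moves the arm, as the interface text tells. Its arguments: {"type":"object","properties":{"plan":{"type":"array","items":{"type":"array"}},"squeeze":{"type":"number"}},"required":["plan"]}

```bash
ls; mkdir -p pics; cat > h.py <<'E'
import numpy as np,cv2,pickle
from bench import robot
def snap(n,f):
    s=robot.snapshot(n); cv2.imwrite(f'pics/{f}.png',s['image'][:,:,::-1]); pickle.dump(s,open(f'pics/{f}.pkl','wb')); return s
def load(f): return pickle.load(open(f'pics/{f}.pkl','rb'))
def ray(s,u,v):
    d=np.array([(u-s['cx'])/s['fx'],-(v-s['cy'])/s['fy'],-1.]); R=np.array(s['rotation'])
    return np.array(s['xyz']),R@d
def onz(s,u,v,z):
    o,d=ray(s,u,v); return o+d*(z-o[2])/d[2]
def proj(s,p):
    c=np.array(s['rotation']).T@(np.array(p)-s['xyz']); return s['cx']-s['fx']*c[0]/c[2], s['cy']+s['fy']*c[1]/c[2]
def tri(a,pa,b,pb):
    o1,d1=ray(a,*pa);o2,d2=ray(b,*pb)
    A=np.stack([d1,-d2],1);t=np.linalg.lstsq(A,o2-o1,rcond=None)[0]
    p,q=o1+t[0]*d1,o2+t[1]*d2; return (p+q)/2,np.linalg.norm(p-q)
E
python3 - <<'E'
from h import *
for n in('scene','top'):
    s=snap(n,n+'0'); print({k:v for k,v in s.items() if k!='image'})
print(robot.get_obs(), robot.nose_length)
E
```

```text
pics
{'fx': 482.59117955006775, 'fy': 482.59117955006775, 'cx': 279.01097954823183, 'cy': 209.77538203519964, 'xyz': array([ 1.49184027, -0.60981684,  1.20843871]), 'rotation': array([0.35953842, 0.19846329, 0.42093986, 0.80879792])}
{'fx': 445.77083444821784, 'fy': 445.77083444821784, 'cx': 288.3945674369697, 'cy': 218.44871435317108, 'xyz': array([0.28638327, 0.05798749, 1.40366685]), 'rotation': array([ 0.0583994 , -0.03743732, -0.70447823,  0.70632739])}
{'t': 0.1, 'qpos': array([ 1.16040397,  0.43514099,  0.02498862,  1.57397485, -0.01161793,
        1.13400833, -0.07512647]), 'joint_velocities': array([-0.00063782, -0.00175712,  0.00073223, -0.0019319 ,  0.00028391,
        0.00041923,  0.00093356]), 'joint_torque': array([ 3.33258773e-03, -6.69133544e+01,  9.88259241e-01, -3.15149188e+01,
       -6.05604588e-02,  3.74867558e-02,  2.88276556e-05]), 'eef_pos': array([ 0.18917175, -0.59524802,  0.24804334]), 'eef_rot': array([ 9.88190048e-01,  1.53231682e-01, -1.63366482e-04, -6.73589819e-04]), 'force': array([-0.41569086, -0.95076414,  0.04883978]), 'torque': array([ 0.03699615, -0.00870139,  0.01194024]), 'grip_force': 0.0, 'opening': 0.09208803693170446} 0.022
```

```bash
sed -i "s/np.array(s\['rotation'\])/Rot.from_quat(s['rotation']).as_matrix()/; 1a from scipy.spatial.transform import Rotation as Rot" h.py; cat h.py | head -20
```

```text
import numpy as np,cv2,pickle
from scipy.spatial.transform import Rotation as Rot
from bench import robot
def snap(n,f):
    s=robot.snapshot(n); cv2.imwrite(f'pics/{f}.png',s['image'][:,:,::-1]); pickle.dump(s,open(f'pics/{f}.pkl','wb')); return s
def load(f): return pickle.load(open(f'pics/{f}.pkl','rb'))
def ray(s,u,v):
    d=np.array([(u-s['cx'])/s['fx'],-(v-s['cy'])/s['fy'],-1.]); R=Rot.from_quat(s['rotation']).as_matrix()
    return np.array(s['xyz']),R@d
def onz(s,u,v,z):
    o,d=ray(s,u,v); return o+d*(z-o[2])/d[2]
def proj(s,p):
    c=Rot.from_quat(s['rotation']).as_matrix().T@(np.array(p)-s['xyz']); return s['cx']-s['fx']*c[0]/c[2], s['cy']+s['fy']*c[1]/c[2]
def tri(a,pa,b,pb):
    o1,d1=ray(a,*pa);o2,d2=ray(b,*pb)
    A=np.stack([d1,-d2],1);t=np.linalg.lstsq(A,o2-o1,rcond=None)[0]
    p,q=o1+t[0]*d1,o2+t[1]*d2; return (p+q)/2,np.linalg.norm(p-q)
```

View pics/top0.png

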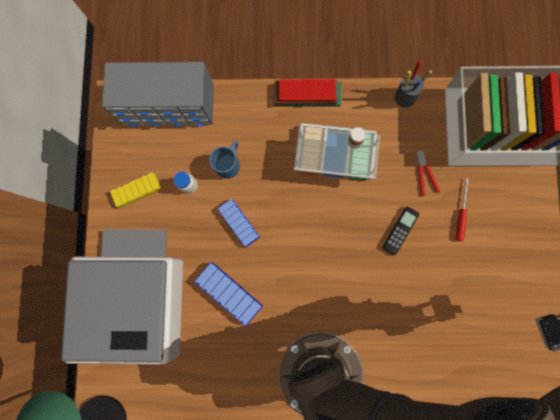

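View pics/scene0.png

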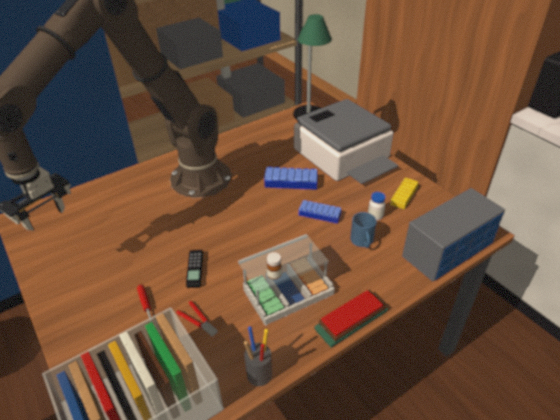

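Top view candidates: the small blue box at (238,223), the large blue box at (229,294), and the yellow box at (135,190). By the description I choose the small blue one at (238,223), which is (320,212) in the scene view. The shelf is at (337,152) in the top view, with orange left, the blue liner in the middle and green right. The phone is at (401,231), with nothing on the path.

```bash
cat > m.py <<'E'
from h import *
def rects(s,lo,hi,amin=60):
    hsv=cv2.cvtColor(s['image'],cv2.COLOR_RGB2HSV); m=cv2.inRange(hsv,np.array(lo),np.array(hi))
    m=cv2.morphologyEx(m,cv2.MORPH_CLOSE,np.ones((5,5)))
    cs,_=cv2.findContours(m,cv2.RETR_EXTERNAL,cv2.CHAIN_APPROX_NONE)
    return [(cv2.minAreaRect(c),c) for c in cs if cv2.contourArea(c)>amin]
E
python3 - <<'E'
from m import *
t=load('top0'); s=load('scene0')
for im,n in((t,'top'),(s,'scene')):
    for lo,hi,c in(((108,90,60),(128,255,255),'blue'),((100,70,40),(128,255,255),'blue2')):
        for r,_ in rects(im,lo,hi): print(n,c,np.round(r[0],1),np.round(r[1],1),round(r[2],1))
a=cv2.resize(t['image'][100:260,180:400],None,fx=3.6,fy=3.6,interpolation=cv2.INTER_CUBIC)
cv2.imwrite('pics/c1.png',a[:,:,::-1])
b=cv2.resize(s['image'][190:330,220:380],None,fx=4.2,fy=4.2,interpolation=cv2.INTER_CUBIC)
cv2.imwrite('pics/c2.png',b[:,:,::-1])
E
```

```text
top blue [228.3 293.6] [68.  26.7] 40.9
top blue [238.4 222.4] [47.  17.3] 54.5
top blue [181.5 179.5] [15. 15.] 90.0
top blue [195.2 118. ] [18.   6.4] 56.3
top blue2 [228.2 293.5] [68.5 26.7] 41.1
top blue2 [238.  222.3] [47.6 17.9] 54.0
top blue2 [181.  179.5] [15. 16.] 90.0
top blue2 [223.8 160.2] [34.2 27.8] 84.6
top blue2 [332. 140.] [12.  8.] 90.0
top blue2 [195.1 118.4] [18.6  6.9] 56.3
top blue2 [172.  118.5] [20.5  6.7] 50.2
scene blue [ 69.8 396.7] [51.1 10.4] 68.6
scene blue [290.1 291.6] [23.7 12.8] 54.0
scene blue [  8.5 268.5] [17. 59.] 0.0
scene blue [469.  244.7] [20. 86.] 57.1
scene blue [319.3 211.4] [40.  14.3] 11.7
scene blue [377.9 197.1] [12.4  9.5] 14.0
scene blue [290.7 177.8] [51.5 19.4] 3.2
scene blue [ 10. 182.] [20. 38.] 0.0
scene blue [ 71.6 112.1] [142.2 101.2] 75.4
scene blue [248.9  24.1] [49.4 59.3] 87.0
scene blue [31.5 36.5] [73. 63.] 90.0
scene blue2 [ 71.5 396.7] [52.8 13.2] 69.0
scene blue2 [289.8 291.2] [25.7 13.5] 55.0
scene blue2 [  9.5 270. ] [19. 62.] 0.0
scene blue2 [362.7 229.3] [20.7 31.6] 10.3
scene blue2 [468.5 244.8] [20.8 90.7] 57.1
scene blue2 [319.6 211.2] [40.8 14.8] 11.7
scene blue2 [378. 197.] [10. 12.] 90.0
scene blue2 [290.2 177.6] [52.5 19.8] 3.3
scene blue2 [ 12.  182.5] [24. 39.] 0.0
scene blue2 [ 70.7 110.7] [145.9 102.5] 75.5
scene blue2 [248.6  24.4] [50.4 60. ] 87.0
scene blue2 [32.5 36.5] [73. 65.] 90.0
```

View pics/c1.png

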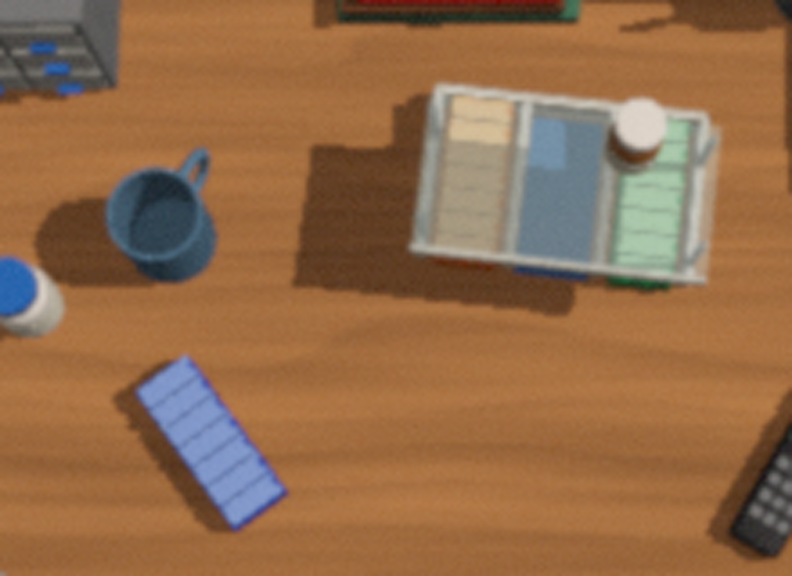

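View pics/c2.png

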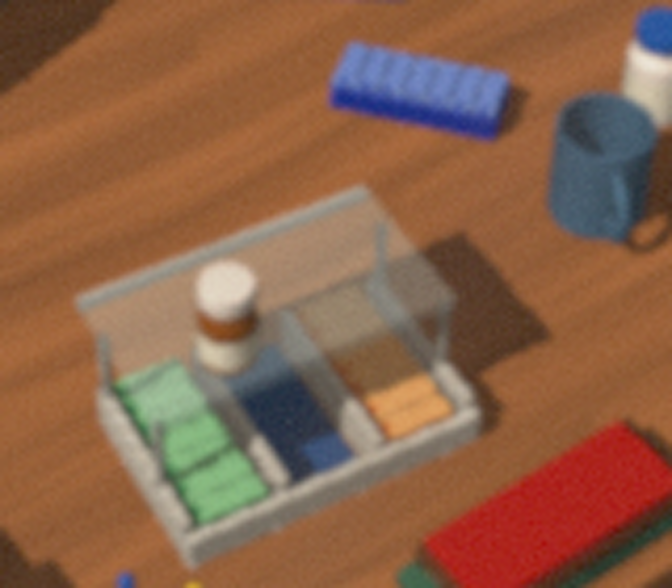

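The crops show the smaller blue box with seven lids and the empty blue-lined middle bay, with the jar above the green bay side. Next I triangulate the corners.

```bash
python3 - <<'E'
from m import *
t=load('top0'); s=load('scene0')
T=lambda x,y:((x+.5)/3.6-.5+180,(y+.5)/3.6-.5+100); S=lambda x,y:((x+.5)/4.2-.5+220,(y+.5)/4.2-.5+190)
P={'boxA(near mug)':(T(185,355),S(508,72)),'boxB':(T(138,392),S(355,43) ),'boxC':(T(287,492),S(496,118)),'boxD':(T(236,528),S(335,90))}
# orientation check by projection from top at z=.034
for n,(x,y) in dict(A=(185,355),B=(138,392),C=(287,492),D=(236,528)).items():
    p=onz(t,*T(x,y),.034); u,v=proj(s,p); print(n,p.round(4),'scene crop px',((u-220)*4.2).round(),((v-190)*4.2).round())
for n,(x,y,z) in dict(FL=(412,250,.117),FR=(705,282,.117),BL=(436,88,.03),BR=(708,114,.03),linerFL=(516,270,0),linerFR=(588,278,0)).items():
    p=onz(t,*T(x,y),z); u,v=proj(s,p); print(n,p.round(4),'scene crop px',((u-220)*4.2).round(),((v-190)*4.2).round())
E
```

```text
A [0.5371 0.2793 0.034 ] scene crop px 495.0 108.0
B [0.5045 0.3196 0.034 ] scene crop px 507.0 70.0
C [0.4175 0.1887 0.034 ] scene crop px 328.0 74.0
D [0.3865 0.2321 0.034 ] scene crop px 346.0 37.0
FL [0.6094 0.0805 0.117 ] scene crop px 363.0 180.0
FR [ 0.582  -0.1584  0.117 ] scene crop px 78.0 292.0
BL [0.7788 0.0611 0.03  ] scene crop px 477.0 405.0
BR [ 0.7535 -0.1789  0.03  ] scene crop px 188.0 537.0
linerFL [ 0.6202 -0.0104  0.    ] scene crop px 276.0 342.0
linerFR [ 0.6127 -0.0744  0.    ] scene crop px 202.0 372.0
```

Request:
{"fn": "play_rows", "kwargs": {"plan": [[[0.03,0.02,0],[0,0,3.84],1],[[0.03,0.02,0],[0,0,3.84],1],[[0.03,0.02,0],[0,0,3.84],1],[[0.03,0.02,0],[0,0,3.84],1],[[0.03,0.02,0],[0,0,3.84],1]], "squeeze": 30}}

```text
t: 0.52
eef_pos: [0.3403, -0.4943, 0.2484]
eef_rot: [0.948, 0.317, -0.0, -0.0]
force: [1.0, 0.3, 0.2]
opening: 0.0917
grip_force: 0.0
```

Request:
{"fn": "play_rows", "kwargs": {"plan": [[[0.016,0.035,0],[0,0,0],1],[[0.016,0.035,0],[0,0,0],1],[[0.016,0.035,0],[0,0,0],1],[[0.016,0.035,0],[0,0,0],1],[[0.016,0.035,0],[0,0,0],1]]}}

```text
t: 0.93
eef_pos: [0.4196, -0.3188, 0.2485]
eef_rot: [0.949, 0.316, -0.0, -0.0]
force: [1.6, -0.9, 0.5]
opening: 0.0918
grip_force: 0.0
```

Request:
{"fn": "play_rows", "kwargs": {"plan": [[[0,0.036,0],[0,0,0],1],[[0,0.036,0],[0,0,0],1],[[0,0.036,0],[0,0,0],1],[[0,0.036,0],[0,0,0],1],[[0,0.036,0],[0,0,0],1]]}}

```text
t: 1.35
eef_pos: [0.4188, -0.139, 0.2486]
eef_rot: [0.949, 0.316, -0.0, 0.0]
force: [0.3, 0.0, -0.1]
opening: 0.0918
grip_force: 0.0
```

Request:
{"fn": "play_rows", "kwargs": {"plan": [[[0,0.036,0],[0,0,0],1],[[0,0.036,0],[0,0,0],1],[[0,0.036,0],[0,0,0],1],[[0,0.036,0],[0,0,0],1],[[0,0.036,0],[0,0,0],1]]}}

```text
t: 1.77
eef_pos: [0.4187, 0.0409, 0.2487]
eef_rot: [0.949, 0.316, -0.0, 0.0]
force: [0.9, 0.3, -0.2]
opening: 0.0918
grip_force: 0.0
```

Request:
{"fn": "play_rows", "kwargs": {"plan": [[[0,0.036,0],[0,0,0],1],[[0,0.036,0],[0,0,0],1],[[0,0.036,0],[0,0,0],1],[[0,0.036,0],[0,0,0],1],[[0,0.036,0],[0,0,0],1]]}}

```text
t: 2.18
eef_pos: [0.4188, 0.2209, 0.2486]
eef_rot: [0.949, 0.316, -0.0, 0.0]
force: [1.1, -0.1, 0.3]
opening: 0.0917
grip_force: 0.0
```

```bash
python3 - <<'E'
from m import *
t=load('top0'); sc=load('scene0')
s=snap('wrist','w0'); print(s['xyz'],robot.get_obs()['qpos'].round(2))
for r,c in rects(s,(105,90,60),(128,255,255),400):
    b=cv2.boxPoints(r); print(r); print(np.array([onz(s,*p,.034) for p in b]).round(4))
T=lambda x,y:((x+.5)/3.6-.5+180,(y+.5)/3.6-.5+100); S=lambda x,y:((x+.5)/4.2-.5+220,(y+.5)/4.2-.5+190)
for n,a,b in(('A',(185,355),(496,118)),('B',(138,392),(510,73)),('C',(287,492),(335,90)),('D',(236,528),(355,43)),('FL',(412,250),(362,190)),('FR',(705,282),(80,300))):
    print(n,[np.round(q,4) for q in tri(t,T(*a),sc,S(*b))])
E
```

```text
[0.48417161 0.27060224 0.38388408] [-0.13  0.25 -0.58  1.89  0.15  1.05 -1.69]
((142.30984497070312, 224.2082061767578), (96.82637023925781, 77.58706665039062), 66.37062072753906)
[[0.2746 0.3922 0.034 ]
 [0.355  0.3449 0.034 ]
 [0.2886 0.252  0.034 ]
 [0.1983 0.3007 0.034 ]]
((545.0, 173.0), (34.0, 28.0), 90.0)
[[ 0.6109  0.0188  0.034 ]
 [ 0.6296 -0.0061  0.034 ]
 [ 0.6047 -0.0377  0.034 ]
 [ 0.5854 -0.012   0.034 ]]
((275.5, 140.0), (47.0, 100.0), 0.0)
[[0.3935 0.2442 0.034 ]
 [0.4812 0.3062 0.034 ]
 [0.5107 0.267  0.034 ]
 [0.4258 0.2011 0.034 ]]
A [array([0.5381, 0.2797, 0.0249]), np.float64(0.0023)]
B [array([0.5051, 0.3204, 0.0317]), np.float64(0.001)]
C [array([0.4199, 0.1915, 0.0169]), np.float64(0.0028)]
D [array([0.3884, 0.2352, 0.0276]), np.float64(0.0054)]
FL [array([0.6104, 0.0794, 0.1102]), np.float64(0.0027)]
FR [array([ 0.5831, -0.1591,  0.1121]), np.float64(0.0001)]
```

View pics/w0.png

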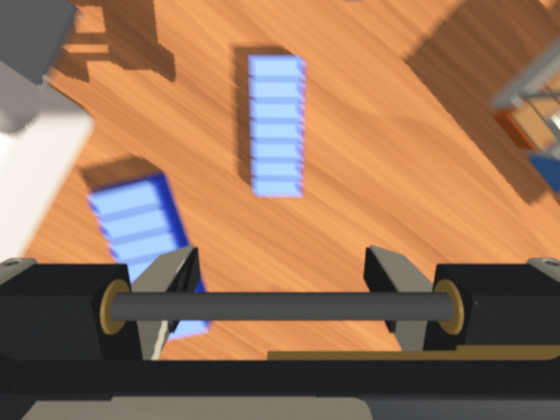

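The wrist view shows the chosen box between the fingers, lids from (250,55) to (303,196), axis nearly vertical in the image, with the larger blue box at lower left (150,250). I'll refine with the wrist and top views together.

```bash
python3 - <<'E'
from m import *
t=load('top0'); w=load('w0')
T=lambda x,y:((x+.5)/3.6-.5+180,(y+.5)/3.6-.5+100)
W=dict(B=(249,55),A=(304,56),D=(253,197),C=(303,197)); Tt=dict(A=(185,355),B=(138,392),C=(287,492),D=(236,528))
P={}
for k in W:
    P[k]=onz(w,*W[k],.034); print(k,P[k].round(4),[np.round(q,4) for q in tri(t,T(*Tt[k]),w,W[k])])
c=sum(P.values())/4; d=(P['A']+P['B']-P['C']-P['D'])/2; print('centre',c.round(4),'len',np.linalg.norm(d),'yaw',np.degrees(np.arctan2(d[1],d[0])))
print('near end',((P['C']+P['D'])/2).round(4))
E
```

```text
B [0.5065 0.3278 0.034 ] [array([ 0.5102,  0.331 , -0.0074]), np.float64(0.0073)]
A [0.5392 0.2828 0.034 ] [array([0.5431, 0.2839, 0.0047]), np.float64(0.0014)]
D [0.3874 0.2385 0.034 ] [array([0.3859, 0.2355, 0.0239]), np.float64(0.005)]
C [0.422  0.1923 0.034 ] [array([0.4192, 0.1896, 0.0206]), np.float64(0.001)]
centre [0.4638 0.2604 0.034 ] len 0.14850366359632697 yaw 37.249070777075836
near end [0.4047 0.2154 0.034 ]
```

Request:
{"fn": "play_rows", "kwargs": {"plan": [[[0.002,0.005,-0.03],[0,0,0],1],[[0,0,-0.035],[0,0,0],1],[[0,0,-0.035],[0,0,0],1],[[0,0,-0.035],[0,0,0],1],[[0,0,-0.035],[0,0,0],1]]}}

```text
t: 2.65
eef_pos: [0.421, 0.224, 0.0772]
eef_rot: [0.949, 0.316, -0.0, -0.0]
force: [1.0, -0.5, -0.4]
opening: 0.0919
grip_force: 0.0
```

Request:
{"fn": "play_rows", "kwargs": {"plan": [[[0,0,-0.018],[0,0,0],1],[[0,0,-0.016],[0,0,0],1],[[0,0,-0.012],[0,0,0],1],[[0,0,-0.004],[0,0,0],1],[[0,0,0],[0,0,0],0.5]]}}

```text
t: 3.07
eef_pos: [0.4207, 0.2238, 0.0278]
eef_rot: [0.949, 0.316, -0.001, 0.0]
force: [0.9, 0.2, 0.2]
opening: 0.0884
grip_force: 0.0
```

Request:
{"fn": "play_rows", "kwargs": {"plan": [[[0,0,0],[0,0,0],0.4],[[0,0,0],[0,0,0],0.4],[[0,0,0],[0,0,0],0.4],[[0,0,0],[0,0,0],0.4],[[0,0,0],[0,0,0],0.4]]}}

```text
t: 3.48
eef_pos: [0.4216, 0.2244, 0.0293]
eef_rot: [0.949, 0.316, 0.0, -0.0]
force: [-0.3, -0.7, 0.3]
opening: 0.0562
grip_force: 0.4
```

Request:
{"fn": "play_rows", "kwargs": {"plan": [[[0,0,0],[0,0,0],0.4],[[0,0,0],[0,0,0],0.4],[[0,0,0],[0,0,0],0.4]]}}

```text
t: 3.73
eef_pos: [0.4217, 0.2245, 0.0292]
eef_rot: [0.949, 0.316, 0.0, 0.0]
force: [-0.4, -1.4, 6.5]
opening: 0.0558
grip_force: 30.0
```

Request:
{"fn": "play_rows", "kwargs": {"plan": [[[0.004,-0.025,0],[0,0,-5.4],0.4],[[0.004,-0.025,0],[0,0,-5.4],0.4],[[0.004,-0.025,0],[0,0,-5.4],0.4],[[0.004,-0.025,0],[0,0,-5.4],0.4],[[0.004,-0.025,0],[0,0,-5.4],0.4]]}}

```text
t: 4.15
eef_pos: [0.4421, 0.0992, 0.0293]
eef_rot: [0.996, 0.084, 0.001, -0.001]
force: [0.3, 2.4, 2.6]
opening: 0.0556
grip_force: 30.0
```

Request:
{"fn": "play_rows", "kwargs": {"plan": [[[0.004,-0.025,0],[0,0,-5.4],0.4],[[0.004,-0.025,0],[0,0,-5.4],0.4],[[0.004,-0.025,0],[0,0,-5.4],0.4],[[0.004,-0.025,0],[0,0,0],0.4],[[0.004,-0.024,0],[0,0,0],0.4]]}}

```text
t: 4.57
eef_pos: [0.462, -0.025, 0.0292]
eef_rot: [0.998, -0.055, 0.001, -0.0]
force: [-0.8, 3.9, 3.9]
opening: 0.0555
grip_force: 30.0
```

```bash
python3 - <<'E'
from m import *
t=snap('top','t1'); w=snap('wrist','w1'); o=robot.get_obs(); print(o['eef_pos'],o['eef_rot'],o['grip_force'],o['opening'],o['force'])
a=cv2.resize(t['image'][100:260,220:400],None,fx=3,fy=3,interpolation=cv2.INTER_CUBIC)
b=cv2.resize(w['image'],(560//1,420)); c=np.zeros((480,800,3),np.uint8); c[:420,:260]=a[:420,140:400]; c[:420,260:]=b[:,:540]
cv2.imwrite('pics/c3.png',c[:,:,::-1])
E
```

```text
[ 0.4623998  -0.02872366  0.02925763] [ 9.98302714e-01 -5.82249857e-02  8.60619856e-04  8.94978502e-04] 30.00059276819229 0.05596351368064583 [ 1.46530275 -3.00863603  4.01633117]
```

View pics/c3.png

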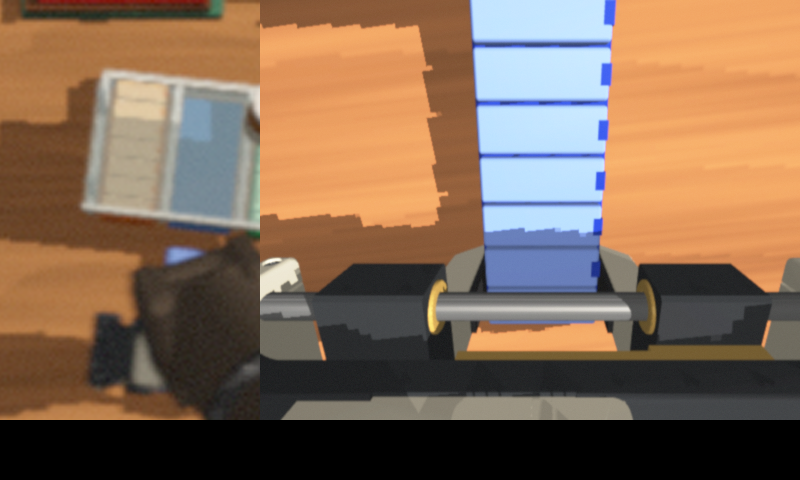

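The box is held straight along the tool (lids centred between the fingers at about (545,280) in the crop), with its far end just before the middle bay in the top view. Nothing else has moved.

Request:
{"fn": "play_rows", "kwargs": {"plan": [[[0,0,0],[0,0,0],0.4],[[0,0,0],[0,0,0],0.4]]}}

```text
t: 4.83
eef_pos: [0.4622, -0.0258, 0.0292]
eef_rot: [0.998, -0.057, 0.001, 0.0]
force: [0.7, -4.8, 5.5]
opening: 0.0558
grip_force: 30.0
```

```bash
python3 - <<'E'
from m import *
s=load('scene0'); o=robot.get_obs(); print(o['eef_pos'],Rot.from_quat(o['eef_rot']).as_matrix()[:,0],o['qpos'].round(2))
t=load('t1')
for r,c in rects(t,(112,100,80),(128,255,255),15):
    print(np.round(r[0]),np.round(r[1],1)); b=cv2.boundingRect(c); print(b, onz(t,b[0],b[1],.034),onz(t,b[0]+b[2],b[1],.034))
E
```

```text
[ 0.46216774 -0.02581453  0.02923479] [ 0.99359656 -0.11297398  0.00165915] [ 0.13  0.52 -0.25  2.16  0.26  0.49 -2.  ]
[210. 292.] [12.8  5.3]
(204, 289, 11, 9) [0.25572904 0.35594819 0.034     ] [0.25590612 0.322183   0.034     ]
[229. 294.] [66.8 26.3]
(211, 263, 51, 61) [0.33484961 0.33668712 0.034     ] [0.33540901 0.17945595 0.034     ]
```

Request:
{"fn": "play_rows", "kwargs": {"plan": [[[0.01,-0.0008,0],[0,0,0],0.4],[[0.01,-0.0008,0],[0,0,0],0.4],[[0.01,-0.0011,0],[0,0,0],0.4],[[0.008,-0.0009,0],[0,0,0],0.4],[[0,0,0],[0,0,0],0.4]]}}

```text
t: 5.25
eef_pos: [0.4998, -0.0279, 0.0288]
eef_rot: [0.998, -0.055, -0.0, -0.0]
force: [0.9, 1.1, -0.0]
opening: 0.0557
grip_force: 30.0
```

Request:
{"fn": "play_rows", "kwargs": {"plan": [[[0.01,-0.0011,0],[0,0,0],0.4],[[0.01,-0.0011,0],[0,0,0],0.4],[[0.01,-0.0011,0],[0,0,0],0.4],[[0.01,-0.0011,0],[0,0,0],0.4],[[0.006,-0.0007,0],[0,0,0],0.4]]}}

```text
t: 5.67
eef_pos: [0.5468, -0.0333, 0.0287]
eef_rot: [0.998, -0.056, 0.001, -0.0]
force: [-0.2, 0.3, -1.0]
opening: 0.0558
grip_force: 30.0
```

```bash
python3 - <<'E'
from m import *
s=snap('scene','s2'); o=robot.get_obs(); print(o['eef_pos'],o['force'],o['qpos'].round(2))
a=cv2.resize(s['image'][200:330,220:350],None,fx=4.5,fy=4.5,interpolation=cv2.INTER_CUBIC)
cv2.imwrite('pics/c4.png',a[:,:,::-1])
E
```

```text
[ 0.54770802 -0.0334786   0.02872878] [ 1.55318688  0.10575776 -1.35805925] [ 0.14  0.61 -0.25  1.95  0.25  0.61 -1.95]
```

View pics/c4.png

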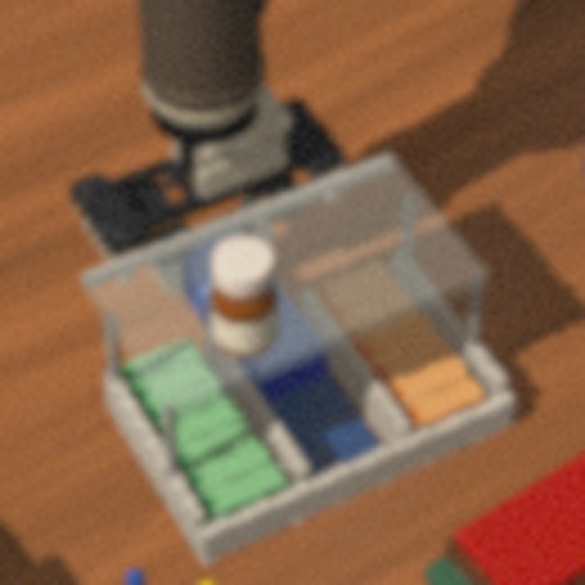

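The box is in the blue-lined middle bay between the rails, its far end at about (295,380) in the crop, with no contact force. Next I release, back out and test the forward tilt for pushing.

Request:
{"fn": "play_rows", "kwargs": {"plan": [[[0,0,0],[0,0,0],0.8],[[0,0,0],[0,0,0],0.8],[[0,0,0],[0,0,0],0.8],[[-0.006,0.0007,0],[0,0,0],0.8],[[-0.015,0.0017,0],[0,0,0],0.8]]}}

```text
t: 6.13
eef_pos: [0.5254, -0.031, 0.0289]
eef_rot: [0.998, -0.056, 0.001, -0.0]
force: [-0.3, -0.2, 0.3]
opening: 0.073
grip_force: 0.0
```

Request:
{"fn": "play_rows", "kwargs": {"plan": [[[-0.02,0.0022,0],[0,0,0],0.8],[[-0.02,0.0022,0],[0,0,0],0.6],[[-0.02,0.0022,0.02],[0,0,0],0.4],[[0,0,0.035],[-0.78,-6.96,0],0.2],[[0,0,0.035],[-0.78,-6.96,0],0]]}}

```text
t: 6.55
eef_pos: [0.4634, -0.0241, 0.119]
eef_rot: [0.991, -0.055, 0.123, 0.006]
force: [0.6, 0.4, 0.9]
opening: 0.0515
grip_force: 0.0
```

Request:
{"fn": "play_rows", "kwargs": {"plan": [[[0,0,0],[-0.78,-6.96,0],0],[[0,0,0],[-0.78,-6.96,0],0],[[0,0,0],[-0.78,-6.96,0],0],[[0,0,0],[0,0,0],0]]}}

```text
t: 6.88
eef_pos: [0.4704, -0.034, 0.1346]
eef_rot: [0.975, -0.055, 0.216, 0.028]
force: [-0.3, 0.4, -0.5]
opening: 0.025
grip_force: 0.0
```

```bash
python3 - <<'E'
from m import *
o=robot.get_obs(); print(o['eef_pos'],Rot.from_quat(o['eef_rot']).as_matrix().round(3),o['qpos'].round(2))
E
```

```text
[ 0.47043331 -0.03400123  0.13462063] [[ 0.901 -0.12   0.417]
 [-0.096 -0.992 -0.078]
 [ 0.423  0.03  -0.906]] [-0.25  0.19  0.12  2.43  0.81  0.15 -2.6 ]
```

Tilting hits joint 6's lower limit, so the wrist has to be flipped. I'll do that by a conical turn beside the shelf, in free space.

Request:
{"fn": "play_rows", "kwargs": {"plan": [[[0.005,0.034,0.008],[1.14,6.1,0],0],[[0.005,0.034,0.008],[1.14,6.1,0],0],[[0.005,0.034,0.008],[1.14,6.1,0],0],[[0.005,0.034,0],[1.14,6.1,0],0],[[0.005,0.034,0],[0,0,6],0]]}}

```text
t: 7.3
eef_pos: [0.5006, 0.1067, 0.1529]
eef_rot: [0.999, -0.01, 0.04, 0.009]
force: [1.8, -0.3, -0.3]
opening: 0.0004
grip_force: 0.0
```

Request:
{"fn": "play_rows", "kwargs": {"plan": [[[0.005,0.034,0],[0,0,6],0],[[0,0,0],[0,0,6],0],[[0,0,0],[0,0,6],0],[[0,0,0],[0,0,0],0]]}}

```text
t: 7.63
eef_pos: [0.5022, 0.1392, 0.1511]
eef_rot: [0.987, 0.152, 0.044, 0.003]
force: [-0.3, -0.5, 0.4]
opening: 0.0007
grip_force: 0.0
```

```bash
cat > o.py <<'E'
from m import *
o=robot.get_obs(); print(o['eef_pos'].round(4),Rot.from_quat(o['eef_rot']).as_matrix().round(3).tolist(),o['qpos'].round(2), o['force'].round(1))
E
python3 o.py
```

```text
[0.5022 0.1392 0.1511] [[0.95, 0.3, 0.087], [0.3, -0.954, 0.007], [0.085, 0.02, -0.996]] [-0.05  0.37 -0.43  1.99  0.27  0.75 -1.91] [-0.3 -0.5  0.4]
```

Request:
{"fn": "play_rows", "kwargs": {"plan": [[[0,0,0],[-3.58,-0.99,5.94],0],[[0,0,0],[-3.58,-0.99,5.94],0],[[0,0,0],[-3.58,-0.99,5.94],0],[[0,0,0],[-3.58,-0.99,5.94],0],[[0,0,0],[-3.58,-0.99,5.94],0]]}}

```text
t: 8.05
eef_pos: [0.5027, 0.1382, 0.1514]
eef_rot: [0.901, 0.401, 0.063, 0.152]
force: [-1.0, -0.7, -0.5]
opening: 0.0003
grip_force: 0.0
```

Request:
{"fn": "play_rows", "kwargs": {"plan": [[[0,0,0],[-3.58,-0.99,5.94],0],[[0,0,0],[-3.58,-0.99,5.94],0],[[0,0,0],[-3.58,-0.99,5.94],0],[[0,0,0],[-3.58,-0.99,5.94],0],[[0,0,0],[-3.58,-0.99,5.94],0]]}}

```text
t: 8.47
eef_pos: [0.5025, 0.1378, 0.1512]
eef_rot: [0.731, 0.616, 0.076, 0.284]
force: [0.4, -0.1, -0.6]
opening: 0.0001
grip_force: 0.0
```

```bash
python3 o.py
```

```text
[0.5025 0.1378 0.1512] [[0.23, 0.857, 0.461], [0.943, -0.08, -0.322], [-0.239, 0.509, -0.827]] [-0.43  0.37 -0.4   2.2   1.09  0.85 -1.83] [ 0.4 -0.1 -0.6]
```

Request:
{"fn": "play_rows", "kwargs": {"plan": [[[0,0,0],[-3.58,-0.99,5.94],0],[[0,0,0],[-3.58,-0.99,5.94],0],[[0,0,0],[-3.58,-0.99,5.94],0],[[0,0,0],[-3.58,-0.99,5.94],0],[[0,0,0],[-3.58,-0.99,5.94],0]]}}

```text
t: 8.88
eef_pos: [0.5027, 0.1373, 0.1512]
eef_rot: [0.493, 0.774, 0.081, 0.39]
force: [1.2, 0.5, 0.2]
opening: 0.0002
grip_force: 0.0
```

Request:
{"fn": "play_rows", "kwargs": {"plan": [[[0,0,0],[-3.58,-0.99,5.94],0],[[0,0,0],[-3.58,-0.99,5.94],0],[[0,0,0],[-3.58,-0.99,5.94],0],[[0,0,0],[-3.58,-0.99,5.94],0],[[0,0,0],[-3.58,-0.99,5.94],0]]}}

```text
t: 9.3
eef_pos: [0.502, 0.1398, 0.1432]
eef_rot: [0.243, 0.855, 0.07, 0.452]
force: [-0.3, -0.8, -1.3]
opening: 0.0001
grip_force: 0.0
```

```bash
python3 o.py
```

```text
[0.502  0.1398 0.1432] [[-0.473, 0.353, 0.807], [0.479, 0.872, -0.1], [-0.739, 0.34, -0.582]] [-0.29  0.55 -0.72  2.57  1.96  1.2  -1.68] [-0.3 -0.8 -1.3]
```

```bash
cat > tgt.py <<'E'
from m import *
import sys
th=np.radians(float(sys.argv[1])); yaw=np.radians(-6.4)
u=np.array([np.cos(yaw),np.sin(yaw),0]); v=np.array([-u[1],u[0],0])
z=u*np.sin(th)-np.array([0,0,np.cos(th)]); R=np.stack([np.cross(v,z),v,z],1)
o=robot.get_obs(); C=Rot.from_quat(o['eef_rot']).as_matrix()
rv=Rot.from_matrix(R@C.T).as_rotvec(degrees=True); print('rotvec',rv.round(2),np.linalg.norm(rv).round(2))
p=o['eef_pos']; d=p-[.5957,-.0395,0]; print('pos',p.round(4),'shelf xy',(d@u).round(4),(d@v).round(4),'q',o['qpos'].round(2),'F',o['force'].round(1))
print('tilt',np.degrees(np.arctan2(C[:,2]@u,-C[2,2])).round(1))
E
python3 tgt.py 42
```

```text
rotvec [-16.89  14.32  17.13] 28.0
pos [0.502  0.1398 0.1432] shelf xy -0.1131 0.1677 q [-0.29  0.55 -0.72  2.57  1.96  1.2  -1.68] F [-0.3 -0.8 -1.3]
tilt 54.4
```

Request:
{"fn": "play_rows", "kwargs": {"plan": [[[0.01,0,0.004],[-3.38,2.86,3.43],0],[[0.01,0,0.004],[-3.38,2.86,3.43],0],[[0.01,0,0],[-3.38,2.86,3.43],0],[[0.01,0,0],[-3.38,2.86,3.43],0],[[0,0,0],[-3.38,2.86,3.43],0]]}}

```text
t: 9.72
eef_pos: [0.5432, 0.1384, 0.1497]
eef_rot: [0.055, 0.933, -0.021, 0.355]
force: [0.4, -0.3, -0.3]
opening: 0.0003
grip_force: 0.0
```

```bash
python3 tgt.py 42
```

```text
rotvec [-0.05 -0.36  0.4 ] 0.54
pos [0.5432 0.1384 0.1497] shelf xy -0.072 0.1709 q [-0.15  0.38 -0.59  2.36  1.77  0.7  -0.8 ] F [ 0.4 -0.3 -0.3]
tilt 41.6
```

Request:
{"fn": "play_rows", "kwargs": {"plan": [[[-0.011,-0.034,0],[0,0,0],0],[[-0.011,-0.034,0],[0,0,0],0],[[-0.01,-0.034,0],[0,0,0],0],[[-0.01,-0.034,0],[0,0,0],0],[[-0.01,-0.03,0],[0,0,0],0]]}}

```text
t: 10.13
eef_pos: [0.4894, -0.026, 0.1493]
eef_rot: [0.057, 0.933, -0.021, 0.356]
force: [0.5, -0.0, -0.5]
opening: 0.0004
grip_force: 0.0
```

```bash
python3 tgt.py 42; python3 - <<'E'
from m import *
w=snap('wrist','w2')
E
```

```text
rotvec [-0.08 -0.26  0.52] 0.58
pos [ 0.4894 -0.026   0.1493] shelf xy -0.1071 0.0016 q [ 0.32  0.27 -0.61  2.57  2.32  0.52 -1.02] F [ 0.5 -0.  -0.5]
tilt 41.7
```

View pics/w2.png

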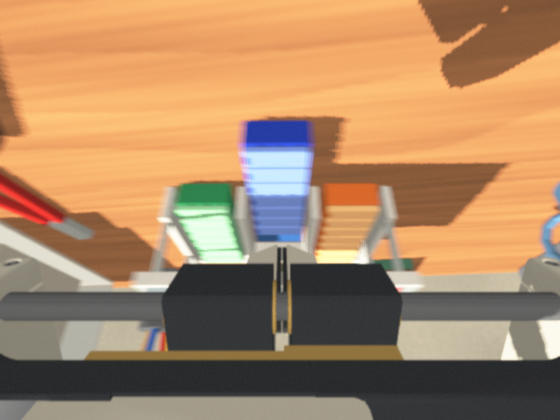

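The wrist view, now flipped, shows the box straight between the rails with its near end face at (278,135), the green and orange boxes on either side. Descending behind it now.

Request:
{"fn": "play_rows", "kwargs": {"plan": [[[0,-0.0015,-0.03],[0,0,0],0],[[0,0,-0.03],[0,0,0],0],[[0,0,-0.03],[0,0,0],0],[[0,0,-0.02],[0,0,0],0],[[0,0,-0.01],[0,0,0],0]]}}

```text
t: 10.6
eef_pos: [0.4982, -0.0205, 0.0727]
eef_rot: [0.038, 0.937, -0.031, 0.345]
force: [-7.4, 25.0, 7.0]
opening: 0.0001
grip_force: 0.0
```

```bash
python3 tgt.py 42
```

```text
rotvec [ 1.66 -1.68 -1.02] 2.57
pos [ 0.4982 -0.0205  0.0727] shelf xy -0.099 0.0081 q [ 0.69  0.86 -1.27  2.57  2.1   1.16 -0.62] F [-7.4 25.   7. ]
tilt 40.5
```

Request:
{"fn": "play_rows", "kwargs": {"plan": [[[0,0,0.01],[0,0,0],0],[[0,0,0.01],[0,0,0],0]]}}

```text
t: 10.77
eef_pos: [0.4958, -0.0173, 0.0883]
eef_rot: [0.039, 0.939, -0.026, 0.34]
force: [0.1, 0.4, -0.2]
opening: 0.0003
grip_force: 0.0
```

```bash
python3 tgt.py 42
```

```text
rotvec [ 1.   -2.26 -1.16] 2.73
pos [ 0.4958 -0.0173  0.0883] shelf xy -0.1017 0.0109 q [ 0.71  0.77 -1.27  2.56  2.07  1.06 -0.61] F [ 0.1  0.4 -0.2]
tilt 39.9
```

```bash
python3 tgt.py 30|head -1
```

```text
rotvec [ 2.21  9.68 -1.29] 10.01
```

Request:
{"fn": "play_rows", "kwargs": {"plan": [[[0,-0.003,0.012],[0.5,2.0,0],0],[[0,-0.003,0.012],[0.5,2.0,0],0],[[0,-0.003,0.012],[0.5,2.0,-0.4],0],[[0,-0.002,0.012],[0.5,2.0,-0.4],0],[[0,0,0],[0,2,-0.4],0]]}}

```text
t: 11.18
eef_pos: [0.4995, -0.0276, 0.1454]
eef_rot: [0.051, 0.963, -0.018, 0.264]
force: [0.4, -0.9, 0.6]
opening: 0.0
grip_force: 0.0
```

```bash
python3 tgt.py 30
```

```text
rotvec [ 0.47  0.64 -0.27] 0.84
pos [ 0.4995 -0.0276  0.1454] shelf xy -0.0969 0.0011 q [ 0.86  0.46 -1.23  2.37  1.55  0.6  -0.11] F [ 0.4 -0.9  0.6]
tilt 30.7
```

Request:
{"fn": "play_rows", "kwargs": {"plan": [[[-0.003,0,-0.012],[0,0,0],0],[[0,0,-0.015],[0,0,0],0],[[0,0,-0.015],[0,0,0],0],[[0,0,-0.015],[0,0,0],0],[[0,0,-0.01],[0,0,0],0]]}}

```text
t: 11.6
eef_pos: [0.4951, -0.0278, 0.0747]
eef_rot: [0.05, 0.963, -0.018, 0.262]
force: [0.2, 0.3, -1.8]
opening: 0.0002
grip_force: 0.0
```

```bash
python3 tgt.py 30
```

```text
rotvec [ 0.52  0.44 -0.3 ] 0.75
pos [ 0.4951 -0.0278  0.0747] shelf xy -0.1013 0.0004 q [ 0.73  0.67 -1.15  2.44  1.86  0.77 -0.41] F [ 0.2  0.3 -1.8]
tilt 30.5
```

Request:
{"fn": "play_rows", "kwargs": {"plan": [[[0,0,-0.012],[0,0,0],0],[[0,0,-0.012],[0,0,0],0],[[0,0,-0.01],[0,0,0],0],[[0,0,-0.008],[0,0,0],0],[[0,0,0],[0,0,0],0]]}}

```text
t: 12.02
eef_pos: [0.4949, -0.0274, 0.0324]
eef_rot: [0.049, 0.964, -0.018, 0.262]
force: [0.2, 0.6, 0.1]
opening: 0.0003
grip_force: 0.0
```

```bash
python3 tgt.py 32
```

```text
rotvec [ 0.3 -1.6 -0.4] 1.68
pos [ 0.4949 -0.0274  0.0324] shelf xy -0.1015 0.0008 q [ 0.68  0.8  -1.11  2.47  2.    0.88 -0.51] F [0.2 0.6 0.1]
tilt 30.4
```

Request:
{"fn": "play_rows", "kwargs": {"plan": [[[0.0099,-0.0012,0],[-0.2,-1.8,0],0],[[0.0099,-0.0012,0],[-0.2,-1.8,0],0],[[0.0099,-0.0012,0],[-0.2,-1.8,0],0],[[0.0099,-0.0012,0],[-0.2,-1.8,0],0],[[0.0099,-0.0012,0],[-0.2,-1.8,0],0]]}}

```text
t: 12.43
eef_pos: [0.5456, -0.0334, 0.0343]
eef_rot: [0.048, 0.939, -0.023, 0.339]
force: [-1.4, 1.0, -1.1]
opening: 0.0007
grip_force: 0.4
```

```bash
python3 tgt.py 40
```

```text
rotvec [ 0.57 -0.33 -0.38] 0.76
pos [ 0.5456 -0.0334  0.0343] shelf xy -0.0505 0.0004 q [ 0.66  0.9  -1.09  2.47  2.24  1.06 -0.63] F [-1.4  1.  -1.1]
tilt 39.7
```

Request:
{"fn": "play_rows", "kwargs": {"plan": [[[0.0075,-0.0009,-0.001],[0,0,0],0],[[0.0075,-0.0009,-0.001],[0,0,0],0],[[0.0075,-0.0009,-0.001],[0,0,0],0],[[0.006,-0.0007,0],[0,0,0],0],[[0,0,0],[0,0,0],0]]}}

```text
t: 12.85
eef_pos: [0.5757, -0.0366, 0.0316]
eef_rot: [0.047, 0.939, -0.023, 0.339]
force: [0.7, -0.5, -0.0]
opening: 0.0002
grip_force: 0.0
```

```bash
python3 tgt.py 40; python3 - <<'E'
from m import *
w=snap('wrist','w3'); s=snap('scene','s3')
c=np.zeros((480,800,3),np.uint8); c[:330,:440]=cv2.resize(w['image'],(440,330))
c[:360,440:800]=cv2.resize(s['image'][200:320,230:350],(360,360),interpolation=cv2.INTER_CUBIC)
cv2.imwrite('pics/c5.png',c[:,:,::-1])
E
```

```text
rotvec [ 0.56 -0.28 -0.4 ] 0.74
pos [ 0.5757 -0.0366  0.0316] shelf xy -0.0202 0.0007 q [ 0.66  0.91 -1.07  2.4   2.24  1.01 -0.57] F [ 0.7 -0.5 -0. ]
tilt 39.8
```

View pics/c5.png

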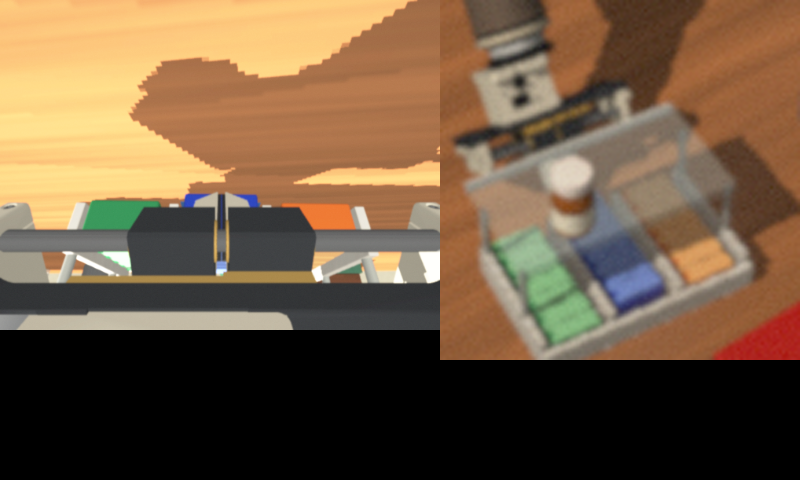

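The box is nearly home: its far end, near (640,295) in the right-hand crop, is about a centimetre short of the white strip. The gripper clears the board. I'll finish in small steps and watch the force.

Request:
{"fn": "play_rows", "kwargs": {"plan": [[[0.004,-0.0005,0],[0,0,0],0],[[0.004,-0.0005,0],[0,0,0],0],[[0.002,-0.0002,0],[0,0,0],0],[[0,0,0],[0,0,0],0]]}}

```text
t: 13.28
eef_pos: [0.5844, -0.0373, 0.031]
eef_rot: [0.047, 0.939, -0.022, 0.339]
force: [-0.3, -0.5, -0.0]
opening: 0.0002
grip_force: 0.1
```

Request:
{"fn": "play_rows", "kwargs": {"plan": [[[0.0015,-0.0002,0],[0,0,0],0],[[0.0015,-0.0002,0],[0,0,0],0],[[0,0,0],[0,0,0],0]]}}

```text
t: 13.53
eef_pos: [0.587, -0.0375, 0.0309]
eef_rot: [0.047, 0.939, -0.022, 0.339]
force: [-0.5, -0.0, 0.5]
opening: 0.0004
grip_force: 0.4
```

```bash
python3 tgt.py 40
```

```text
rotvec [ 0.55 -0.37 -0.51] 0.84
pos [ 0.587  -0.0375  0.0309] shelf xy -0.0088 0.001 q [ 0.66  0.91 -1.06  2.37  2.23  0.99 -0.55] F [-0.5 -0.   0.5]
tilt 39.7
```

Request:
{"fn": "play_rows", "kwargs": {"plan": [[[0.001,-0.0001,0],[0,0,0],0],[[0.001,-0.0001,0],[0,0,0],0],[[0,0,0],[0,0,0],0]]}}

```text
t: 13.78
eef_pos: [0.5891, -0.0378, 0.0309]
eef_rot: [0.047, 0.939, -0.022, 0.339]
force: [-0.9, -0.6, -0.2]
opening: 0.0007
grip_force: 0.5
```

Request:
{"fn": "play_rows", "kwargs": {"plan": [[[0.001,-0.0001,0],[0,0,0],0],[[0.001,-0.0001,0],[0,0,0],0],[[0,0,0],[0,0,0],0]]}}

```text
t: 14.03
eef_pos: [0.5911, -0.038, 0.0309]
eef_rot: [0.047, 0.939, -0.022, 0.339]
force: [-0.7, 0.3, -0.4]
opening: 0.0007
grip_force: 0.5
```

Request:
{"fn": "play_rows", "kwargs": {"plan": [[[0.001,-0.0001,0],[0,0,0],0],[[0.001,-0.0001,0],[0,0,0],0],[[0,0,0],[0,0,0],0]]}}

```text
t: 14.28
eef_pos: [0.592, -0.038, 0.0305]
eef_rot: [0.046, 0.94, -0.022, 0.338]
force: [-6.9, 0.2, 4.5]
opening: 0.0001
grip_force: 3.6
```

```bash
python3 tgt.py 40; python3 - <<'E'
from m import *
s=snap('scene','s4')
c=cv2.resize(s['image'][220:320,240:340],(600,600),interpolation=cv2.INTER_CUBIC)
cv2.imwrite('pics/c6.png',c[:,:,::-1])
E
```

```text
rotvec [ 0.56 -0.45 -0.56] 0.9
pos [ 0.592  -0.038   0.0305] shelf xy -0.0039 0.0011 q [ 0.66  0.91 -1.06  2.36  2.23  0.98 -0.54] F [-6.9  0.2  4.5]
tilt 39.6
```

View pics/c6.png

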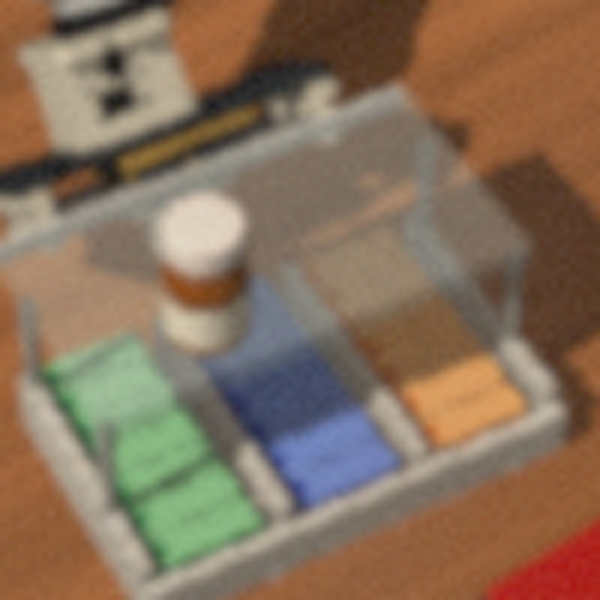

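The blue box's far end now meets the white strip at about (345,480), level with its neighbours. The push force rose to 7 N, so it is home. Backing out.

Request:
{"fn": "play_rows", "kwargs": {"plan": [[[-0.004,0.0004,0],[0,0,0],0],[[-0.015,0.0017,0],[0,0,0],0],[[-0.02,0.0022,0],[0,0,0],0],[[-0.02,0.0022,0.008],[0.1,1,0],0],[[-0.015,0.0017,0.015],[0.1,2,0],0]]}}

```text
t: 14.75
eef_pos: [0.5159, -0.0299, 0.0517]
eef_rot: [0.046, 0.949, -0.021, 0.312]
force: [-1.0, -0.6, -0.2]
opening: 0.0006
grip_force: 0.0
```

Request:
{"fn": "play_rows", "kwargs": {"plan": [[[-0.005,0,0.015],[0,0,0],0],[[0,0,0.015],[0,0,0],0],[[0,0,0.01],[0,0,0],0],[[0,0,0],[0,0,0],0],[[0,0,0],[0,0,0],0]]}}

```text
t: 15.17
eef_pos: [0.5145, -0.0304, 0.0946]
eef_rot: [0.047, 0.948, -0.022, 0.315]
force: [-0.3, -0.1, -0.0]
opening: 0.0004
grip_force: 0.0
```

```bash
python3 tgt.py 40; python3 - <<'E'
from m import *
a=load('s4')['image']; s=snap('scene','s5'); t=snap('top','t5')
for n,A,B in(('scene',a,s['image']),('top0',load('top0')['image'],t['image'])):
    d=cv2.absdiff(A,B).max(2)
    print(n,(d[255:320,255:335]>40).sum() if n=='scene' else [(k,(d[y0:y1,x0:x1]>60).sum()) for k,(x0,x1,y0,y1) in dict(mug=(208,242,140,180),tab=(172,200,168,196),pliers=(412,445,148,198),driver=(452,472,175,245),phone=(380,422,203,258),amber=(347,368,124,150)).items()])
for r,c in rects(s,(105,90,60),(125,255,255),60):
    if 250<r[0][0]<340 and 250<r[0][1]<320: print(r)
E
```

```text
rotvec [ 0.4  -3.25 -0.48] 3.31
pos [ 0.5145 -0.0304  0.0946] shelf xy -0.0817 -0.0 q [ 0.74  0.67 -1.17  2.47  2.01  0.84 -0.52] F [-0.3 -0.1 -0. ]
tilt 36.8
scene 96
top0 [('mug', np.int64(0)), ('tab', np.int64(0)), ('pliers', np.int64(0)), ('driver', np.int64(0)), ('phone', np.int64(0)), ('amber', np.int64(0))]
((290.8840026855469, 290.8880310058594), (24.349536895751953, 15.748140335083008), 55.304847717285156)
```

The other things have not moved, the arm is clear and the box is home, so I'm handing in.

```bash
python3 -c "
from bench import robot
print(robot.close_job())"
```

```text
the job is handed in; nothing more can be done
None
```

The blue pill box is in the blue-lined middle bay, pushed in until the force rose to 7 N against the white strip; the other loose things show no movement in the before-and-after images, and the job is handed in with no verdict shown.

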